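# Walnut from the pantry dispenser

## Task

Lift the larger of the two hanging steel cups up and off its hook and set it down gently, upright, on the dispenser's foot, centred under the spout, and let go of it. Then pull the dispenser's sprung knob straight out to its stop so that the last walnut drops into the cup, and let the knob go home again. Leave the small cup hanging and the jar and the can where they stand.

Things in the scene. Friction and masses are not known exactly. Their poses are not given: they have to be found in the camera images.
- cup: Larger steel cup, about 140 g, hanging upright. Origin: centre of its underside. Bowl 60 mm high, outside radius 32 mm at the bottom, 36 mm at the rim, wall 3 mm. At its +x side (x 46 to 54 mm) an upright flat loop handle, 32 mm wide along y: solid plate to z = 80 mm, then 6 mm bars with a 20 mm slot between, closed by a cross bar at z = 144 to 150 mm, under which the hook passes.
- cup_grip (a point): Middle of the larger cup's loop handle, 50 mm from the cup's axis along its +x, 118 mm above its underside; axes as the cup's. Here it can be pinched from above across its 32 mm width (y), fingers either side of hook and post. Grip it firmly (60 to 80 N) and carry it smoothly: the bowl hangs off to one side and swings in the fingers if jerked.
- stand: Fixed hook stand, foot 100 x 220 x 12 mm. Two posts at y = +-65 mm, 22 mm wide, 200 mm tall, front faces at x = 0 looking along -x; origin on the table between them. Each has a 7 mm thick hook out to x = -21 mm, its top at z = 192 mm, end turned up to z = 203 mm. Cups hang parallel to the stand, bowl to -x, underside at z = 48 mm, either cup on either hook; lift 15 to 30 mm, then go along -x.
- small_cup: Smaller steel cup (23 mm outside radius, 37 mm deep bowl) with the same loop handle, on the other hook; stays there. Origin and axes are placed with respect to the handle as in the larger cup.
- dispenser: Fixed grey dispenser. Origin: on the table under the spout's axis; front (knob) is -x. Foot plate 6 mm thick, x -63 to 87, y +-55 mm: the cup stands on it. Column x 58 to 84, y +-25, 154 mm tall; its bridge carries a clear tube on the axis, 44 mm wide, z 105 to 155 mm. Below the spout it is open to front and sides: slide the cup in level, its handle to a side (y), clear of tube and knob.
- spout (a point): Centre of the spout's lower mouth (40 mm bore), 91 mm above the table, 25 mm above the rim of a cup standing on the foot; axes as the dispenser's.
- gate (a joint): Travel of the pull knob with its gate plate: 0 = home, 0.045 m = out at its stop. Moves along the dispenser's -x, level. A spring draws it home: about 3 N at home, 8 N at the stop. The walnut falls only near the full travel.
- gate_knob (a point): Centre of the black round pull knob, a cylinder of 24 mm diameter and 26 mm length lying along the dispenser's x, 101.5 mm above the table, at home 75 mm in front (-x) of the spout's axis, on an 8 mm stem; it can be pinched from above across y. Axes as the dispenser's.
- walnut: The walnut, a ball of 29 mm diameter, 12 g; origin at its centre. At the start it lies on the gate in the clear tube.
- jar: Amber glass jar, 72 mm diameter, 120 mm high, bystander; origin at the centre of its underside.
- can: Tin can, 66 mm diameter, 85 mm high, bystander; origin at the centre of its underside.
Mind the look-alikes: they are no part of the job. Leave any green look-alike of the dispenser alone. Leave any purple look-alike of the cup alone.

How it is judged:
By the outcome, as a careful person would: the job done as asked, in the order asked, and still so for the second after the job is handed in, with the robot touching nothing.
It also fails if it takes over 64 s, if anything falls off the work surface, if the arm or the gripper's body presses on something with over 40 N, if the wrist force passes 120 N, or if a joint passes its speed limit or range.

## Robot

A 6-joint arm with a two-finger parallel gripper is mounted at the origin on the work surface. World frame = base frame: x ahead of the robot, y to its left, z up, the work surface at z = 0. Lengths are in mm, angles in rad, forces in N, time in s.
With the tool pointing down it reaches from about 300 to 775 mm from the base axis. Payload 14.6 kg.
Tool frame: the origin (TCP) lies on the centre line of the jaws, within the pads' length; the fingertips stand 19 mm ahead of it and the grasp point (between the pads) is the TCP (bot.tip_reach is the distance from the TCP to the fingertips, in mm); z points along the fingers, y is the line along which they close (so a half turn about z gives the same grasp; the last joint's range is limited). The gripper opens to 85 mm and grips with 20 to 120 N. Pads are 22 mm wide; open, the fingers measure 114 mm over their backs; the gripper's body (76 mm by 85 mm) begins 54 mm behind the grasp point. The pads swing forward as they close: fully open they stand 13 mm farther back than shut.
Start: joints at [-1.341, 0.3, 1.521, -0, 1.321, -0.067], TCP at [160.847, -525.945, 250.281] pointing down, gripper open.
Joint ranges: [-3.03, 3.03], [-0.79, 2.21], [0.23, 2.52], [-1.04, 4.18], [0, 3.07], [-2.55, 2.55]. Speed limits (rad/s): [2.22, 2.22, 2.57, 3.14, 3.14, 3.14].

## Interface

Orientations are given as a unit quaternion [w, x, y, z].
In Python, from rig import bot gives the robot as it stands. Calls block until the motion is done:
- bot.move_to(position, orientation): joint-space move of the TCP to a pose.
- bot.servo_line(position, attitude=None, speed=150, until_force=None): straight line of the TCP; attitude=None keeps the orientation; speed is the mean speed in mm/s. With until_force (N) it stops when the force on the tool has changed by that much, and returns True; else False.
- bot.move_joints(angles): joint-space move.
- bot.move_gripper(opening, grip_force=None): finger opening in mm; grip_force is the grip in N (None keeps the last); returns when the fingers have stopped.
- bot.dwell(seconds).
- bot.ik(position, orientation): joint angles nearest the present ones, or None.
- bot.read_state(): the state.
- bot.read_camera(name): name is "scene" or "top" or "wrist"; returns a dict with "image" (420x560x3 uint8, blue, green, red), "depth" (420x560 float32, mm along the optical axis (not along the pixel's ray), 0 where there is no reading), "fovy" (degrees; the focal length in pixels is half the picture's height over the tangent of half this angle, whatever the lens; pixels are square), "cx", "cy" (the principal point, pixels), "eye" and "attitude" of the camera in the world; the wrist camera has in their place "mount" (4x4, takes a point from camera to tool coordinates, whose origin is the TCP and whose axes are the flange's). Camera axes: x right, y down, z forward; pixel columns grow to the right and rows downward; lengths in mm; the calibration is good to about 2 mm. A picture is of the moment at which its call begins: read the wrist's pose just before it.
A pose or a line that the arm cannot do raises bot.MotionError and nothing moves.
- bot.finish_job(): hands the job in; it is judged then, once.
The state is a dict: "clock": time; "joint_positions": joint angles; "qvel": joint speeds; "effort": joint torques, N m; "ee_pos": TCP position; "tool_rot": TCP orientation; "ft_force": force on the tool from outside, world axes, zero at the start; "moment": the same for the moment, N m; "grip_width": finger opening in mm; "grip_force": force on a finger pad.
Only numpy, scipy, OpenCV 4.12 (cv2) and the standard library are available. Lean on these libraries where they do the work, as an engineer would, in place of code of your own. Each camera call takes 0.05 s, during which the arm holds its last target. There are 200 camera calls.

## Working session

There is one attempt and no reset: what is moved stays moved. The work goes in short steps, each a Python script; the robot and the scene stay as the last script left them, time stands still between calls to the robot, and variables do not carry over. Pictures are saved under pics/ and viewed, at most 10 in all, crops included, and the job is handed in when it is done.

```bash
mkdir -p pics; ls; cat > h.py <<'E'
import numpy as np, cv2, pickle
from scipy.spatial.transform import Rotation as R
from rig import bot
def rot(q): return R.from_quat([q[1],q[2],q[3],q[0]]).as_matrix()
def quat(m):
    q=R.from_matrix(m).as_quat(); return [q[3],q[0],q[1],q[2]]
def cloud(c):
    h,w=c["depth"].shape; f=h/2/np.tan(np.radians(c["fovy"])/2)
    v,u=np.mgrid[:h,:w]; d=c["depth"].astype(float)
    P=np.stack([(u-c["cx"])/f*d,(v-c["cy"])/f*d,d],-1)
    if "mount" in c:
        M=np.array(c["mount"]); P=P@M[:3,:3].T+M[:3,3]
        s=c["state"]; return P@rot(s["tool_rot"]).T+np.array(s["ee_pos"])
    A=np.array(c["attitude"]); A=A if A.shape==(3,3) else rot(A)
    return P@A.T+np.array(c["eye"])
def snap(n):
    s=bot.read_state(); c=bot.read_camera(n); c["state"]=s; c["P"]=cloud(c); return c
def down(yaw): # tool z down, tool y (closing) at angle yaw in world
    y=np.array([np.cos(yaw),np.sin(yaw),0]); z=np.array([0,0,-1.]); return quat(np.stack([np.cross(y,z),y,z],1))
E
python3 - <<'E'
from h import *
for n in("scene","top"):
    c=snap(n); pickle.dump(c,open(n+".pkl","wb")); cv2.imwrite(f"pics/{n}.png",cv2.resize(c["image"],(784,588),interpolation=cv2.INTER_CUBIC))
    print(n,c["eye"],c["attitude"],c["fovy"],c["cx"],c["cy"],(c["depth"]==0).mean())
s=bot.read_state();print(s["tool_rot"],s["clock"],down(0))
E
```

```text
pics
scene [1146.41025773  115.41472489 1207.60215046] [-0.18312067  0.67494053  0.68938931 -0.1888504 ] 43.918410027831655 272.41569986139086 213.36474902913014 0.003937074829931973
top [ 454.53766817   98.27004111 1117.45973446] [-0.01682242  0.71782204 -0.69557301  0.02503434] 50.325753218475626 280.51739378266336 213.54708538546552 0.004179421768707483
[-5.47212943e-04  9.89008322e-01  1.47858842e-01 -3.95422140e-05] 0.1 [np.float64(0.0), np.float64(0.7071067811865475), np.float64(0.7071067811865475), np.float64(0.0)]
```

View pics/scene.png

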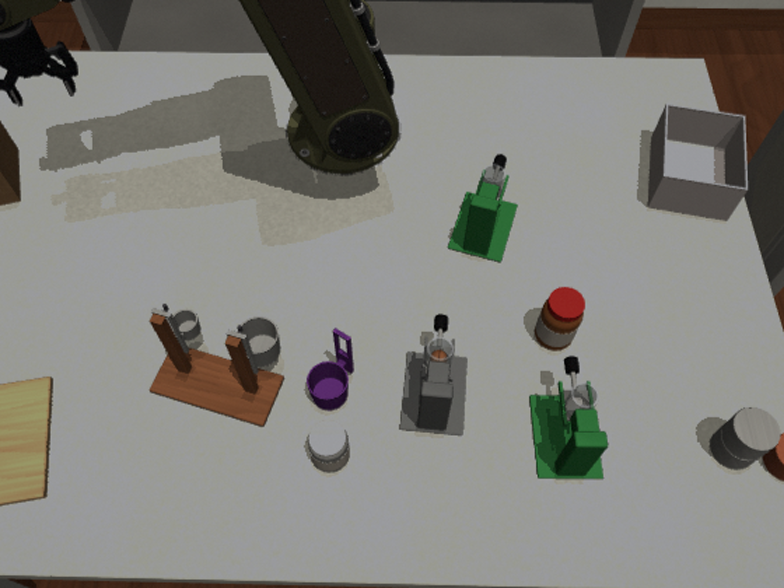

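View pics/top.png

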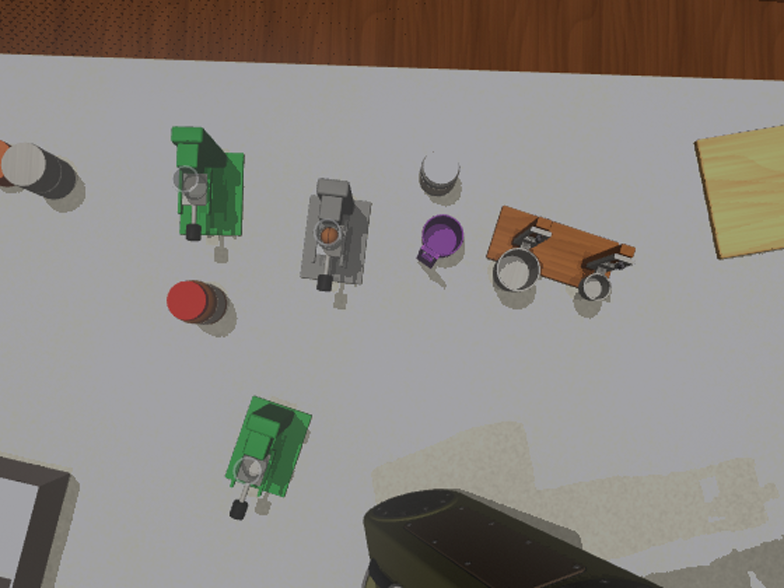

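Scene view: the larger steel cup is at (262,343) and the small one at (185,328), with a purple look-alike at (328,385). The grey dispenser is at (435,390), with green look-alikes at (483,220) and (570,440). In the top view the larger cup is at (517,270), the small cup at (594,288) and the grey dispenser at (333,232). I take the larger steel cup and the grey dispenser, whose tube holds the walnut. Next I'll confirm this in a crop and measure.

```bash
python3 - <<'E'
from h import *
c=pickle.load(open("top.pkl","rb")); P=c["P"]; im=c["image"].astype(int)
hsv=cv2.cvtColor(c["image"],cv2.COLOR_BGR2HSV)
v,u=np.mgrid[:420,:560]
def box(x0,x1,y0,y1): return (u>x0/1.4)&(u<x1/1.4)&(v>y0/1.4)&(v<y1/1.4)
print("table z",np.median(P[...,2][box(380,480,300,380)]))
def rect(m,name):
    pts=P[m][:,:2].astype(np.float32); r=cv2.minAreaRect(pts); print(name,m.sum(),r, cv2.boxPoints(r).round().tolist())
z=P[...,2]
rect(box(480,645,195,315)&(z>7)&(z<17)&(hsv[...,1]>90),"stand foot")
b=box(295,380,170,300); 
rect(b&(z>2.5)&(z<11)&(im.sum(2)<360),"disp foot")
print("foot colour",im[int(270/1.4),int(312/1.4)],"table",im[int(330/1.4),int(420/1.4)])
rect(b&(z>145)&(z<162)&box(310,355,170,212),"column top")
k=b&(im.max(2)<50)&(z>85); print("knob",k.sum(),P[k].mean(0),P[k].min(0),P[k].max(0))
t=b&(z>147)&(z<165)&box(300,350,212,255); print("tube",t.sum(),P[t].min(0),P[t].max(0))
for n,bb in(("big",box(485,548,240,310)),("small",box(575,615,268,305))):
    m=bb&(z>75)&(z<120)&(hsv[...,1]<60)
    print(n,m.sum(),np.percentile(z[m],[50,90,99]),cv2.minEnclosingCircle(P[m&(z>np.percentile(z[m],99)-8)][:,:2].astype(np.float32)))
pt=box(485,645,195,315)&(z>185); 
n,l=cv2.connectedComponents(pt.astype(np.uint8))
for i in range(1,n):
    q=P[l==i]; 
    if len(q)>8: print("post",len(q),q.mean(0).round(1),q.min(0).round(),q.max(0).round())
cv2.imwrite("pics/crop.png",cv2.resize(c["image"][110:240,205:465],None,fx=3,fy=3,interpolation=cv2.INTER_CUBIC))
E
```

```text
table z 0.7808185183994283
stand foot 2097 ((617.563232421875, -195.40025329589844), (219.405517578125, 99.9425048828125), 73.6795883178711) [[539.0, -287.0], [635.0, -315.0], [696.0, -104.0], [600.0, -76.0]]
disp foot 1365 ((616.61669921875, 192.81466674804688), (110.72464752197266, 166.24134826660156), 85.1591567993164) [[529.0, 145.0], [695.0, 131.0], [704.0, 241.0], [538.0, 255.0]]
foot colour [117 120 121] table [163 161 161]
column top 453 ((670.1954345703125, 188.94647216796875), (50.06796646118164, 52.80034255981445), 84.61791229248047) [[642.0, 166.0], [694.0, 162.0], [699.0, 211.0], [646.0, 216.0]]<stdin>:15: RuntimeWarning: Mean of empty slice.
  ret = um.true_divide(
Traceback (most recent call last):
ValueError: zero-size array to reduction operation minimum which has no identity
```

```bash
python3 - <<'E'
from h import *
c=pickle.load(open("top.pkl","rb")); P=c["P"]; im=c["image"].astype(int)
hsv=cv2.cvtColor(c["image"],cv2.COLOR_BGR2HSV)
v,u=np.mgrid[:420,:560]
def box(x0,x1,y0,y1): return (u>x0/1.4)&(u<x1/1.4)&(v>y0/1.4)&(v<y1/1.4)
z=P[...,2]
b=box(295,380,170,300)
f=b&(z>2.5)&(z<11)&(abs(im.sum(2)-358)<25)
f=cv2.morphologyEx(f.astype(np.uint8),cv2.MORPH_OPEN,np.ones((3,3)))>0
r=cv2.minAreaRect(P[f][:,:2].astype(np.float32)); print("foot",f.sum(),r,cv2.boxPoints(r).round(1).tolist())
k=box(312,336,272,294)&(z>80)&(z<125); q=P[k]; print("knob",len(q),q.mean(0),q.min(0),q.max(0))
t=b&(z>147)&(z<165)&box(305,352,200,256); q=P[t];print("tube",len(q),q.min(0),q.max(0))
for n,bb in(("big",box(485,548,240,310)),("small",box(572,618,265,308))):
    m=bb&(z>70)&(z<125)&(hsv[...,1]<60); top=np.percentile(z[m],97)
    print(n,m.sum(),top,cv2.minEnclosingCircle(P[m&(z>top-6)&(z<top+4)][:,:2].astype(np.float32)))
pt=(box(485,645,195,315)&(z>183)).astype(np.uint8)
n,l=cv2.connectedComponents(pt)
for i in range(1,n):
    q=P[l==i]
    if len(q)>8:
        print("post",len(q),q.mean(0).round(1),q.min(0).round(),q.max(0).round()); 
        br=q[hsv[l==i][:,1]>90]; 
        if len(br)>8: print("  brown",len(br),br.mean(0),cv2.minAreaRect(br[:,:2].astype(np.float32)))
cv2.imwrite("pics/crop.png",cv2.resize(c["image"][110:240,205:465],None,fx=3,fy=3,interpolation=cv2.INTER_CUBIC))
E
```

```text
foot 542 ((625.8379516601562, 193.1766357421875), (108.78706359863281, 148.79696655273438), 85.43193054199219) [[547.2999877929688, 144.89999389648438], [695.7000122070312, 133.0], [704.2999877929688, 241.5], [556.0, 253.3000030517578]]
knob 125 [538.3812981  199.03610978 110.9709326 ] [525.60363611 187.41653837 100.14756299] [553.50217692 212.3471559  117.46765801]
tube 289 [591.91039008 172.35476804 147.07952421] [663.91368339 214.02834287 159.85095014]
big 401 111.26177074508246 ((574.7608642578125, -117.71569061279297), 41.699581146240234)
small 436 113.17338311448876 ((550.608642578125, -246.1414794921875), 28.783971786499023)
post 191 [ 621.7 -128.4  198.1] [ 602. -144.  183.] [ 638. -112.  205.]
  brown 92 [ 629.01138539 -130.57609914  199.23888248] ((624.8284912109375, -132.6038055419922), (26.80086898803711, 23.94583511352539), 72.05109405517578)
post 210 [ 584.3 -248.9  206.2] [ 455. -268.  183.] [ 603.   98. 1117.]
  brown 98 [ 592.83733763 -254.39075379  198.9747953 ] ((592.8226318359375, -255.73086547851562), (21.7780818939209, 15.435420989990234), 75.32408905029297)
```

View pics/crop.png

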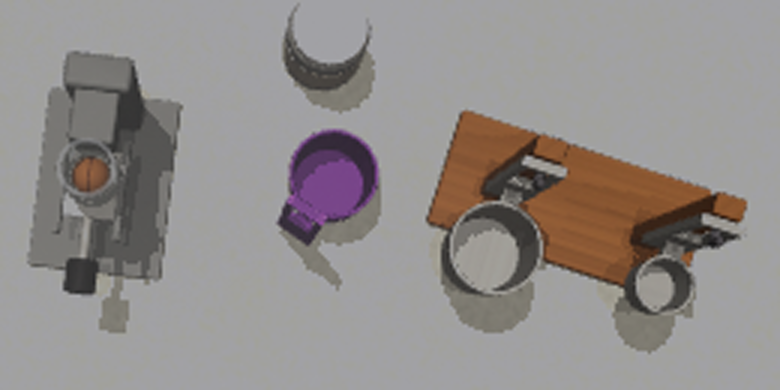

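Crop: the grey dispenser has the walnut at (90,173) and its knob at (80,275). The larger steel cup is at (492,250) and the small one at (665,283), so both targets are confirmed. Measured sizes match: stand foot 219×100, posts 129 apart, dispenser foot 149×109. Next I'll take a closer look with the wrist camera.

```bash
cat >> h.py <<'E'
SY=np.radians(-16.3); DY=np.radians(-4.7); DO=np.array([613.5,193.8,0])
def fr(o,yaw,p): return np.array(o)+R.from_euler('z',yaw).apply(p)
E
python3 - <<'E'
from h import *
q0=bot.read_state()["joint_positions"]
for a in (SY+np.pi/2,SY-np.pi/2):
    print(np.degrees(a),bot.ik([605,-124,170],down(a)), bot.ik([605,-124,370],down(a)))
for a in (DY,DY+np.pi): print("place",np.degrees(a),bot.ik(fr(DO,DY,[0,-50,124]),down(a)),bot.ik(fr(DO,DY,[-150,-50,160]),down(a)))
for a in (DY+np.pi/2,DY-np.pi/2): print("knob",bot.ik(fr(DO,DY,[-75,0,103]),down(a)))
E
```

```text
73.69999999999999 [-2.61457579e-01  5.20338675e-01  1.40437515e+00 -4.44089210e-16
  1.21687883e+00 -1.54776524e+00] [-2.61457579e-01  4.05615093e-01  1.10782601e+00 -4.44089210e-16
  1.62815155e+00 -1.54776524e+00]
-106.3 [-2.61457579e-01  5.20338675e-01  1.40437515e+00 -4.44089210e-16
  1.21687883e+00  1.59382742e+00] [-2.61457579e-01  4.05615093e-01  1.10782601e+00 -4.44089210e-16
  1.62815155e+00  1.59382742e+00]
place -4.7 [ 1.73507849e-01  5.88931027e-01  1.41291957e+00 -4.44089210e-16
  1.13974206e+00  2.55538324e-01] [ 2.52102520e-01  2.57535905e-01  1.80038132e+00 -4.44089210e-16
  1.08367542e+00  3.34132995e-01]
place 175.29999999999998 None None
knob [ 2.91637520e-01  5.13407295e-01  1.58847172e+00 -4.44089210e-16
  1.03971364e+00 -1.19712833e+00]
knob [ 2.91637520e-01  5.13407295e-01  1.58847172e+00 -4.44089210e-16
  1.03971364e+00  1.94446432e+00]
```

```bash
python3 - <<'E'
from h import *
a=SY+np.pi/2
s=bot.read_state()["ee_pos"]
bot.servo_line([s[0],s[1],370])
bot.move_to([575,-116,370],down(a)); bot.dwell(.2)
c=snap("wrist"); pickle.dump(c,open("w.pkl","wb")); print(c["mount"],c["fovy"],bot.read_state()["clock"],bot.read_state()["ee_pos"])
cv2.imwrite("pics/w1.png",c["image"])
E
```

```text
[[-7.12491025e-04 -9.60868067e-01 -2.77005505e-01  7.15580545e+01]
 [ 9.99999379e-01 -9.22119770e-04  6.26503285e-04  1.93034353e+00]
 [-8.57419253e-04 -2.77004886e-01  9.60868127e-01 -1.24113758e+02]
 [ 0.00000000e+00  0.00000000e+00  0.00000000e+00  1.00000000e+00]] 71.56751651483734 3.3917 [ 574.91000982 -116.40590407  369.99492779]
```

View pics/w1.png

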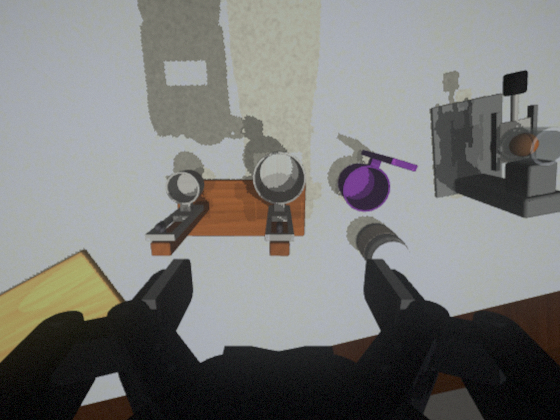

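Wrist view: the larger cup's rim is centred at (280,178), with its cross bar at (279,237) and the post top at (280,248). The small cup is at (184,187) and the purple one at (366,187). Next I'll measure the large cup in stand axes.

```bash
python3 - <<'E'
from h import *
c=pickle.load(open("w.pkl","rb")); P=c["P"]; z=P[...,2]
hsv=cv2.cvtColor(c["image"],cv2.COLOR_BGR2HSV); v,u=np.mgrid[:420,:560]
m0=np.array([610.9,-192.5,0]); S=R.from_euler('z',-SY).apply((P-m0).reshape(-1,3)).reshape(P.shape)
def b(x0,x1,y0,y1): return (u>x0)&(u<x1)&(v>y0)&(v<y1)
def rep(n,m):
    q=S[m]; print(n,len(q),"lo",np.percentile(q,3,axis=0).round(1),"hi",np.percentile(q,97,axis=0).round(1),"med",np.median(q,0).round(1))
for n,x0,x1 in(("big",245,315),("small",140,212)):
    bb=b(x0,x1,145,262)
    rim=bb&(z>(98 if n=="big" else 75))&(z<(114 if n=="big" else 95))&(v<(206))&(hsv[...,1]<80)
    q=S[rim]; print(n,"rim",len(q),cv2.minEnclosingCircle(q[:,:2].astype(np.float32)),np.median(q[:,2]))
    rep("post",bb&(z>192)&(z<206)&(hsv[...,1]>110))
    rep("bar",bb&(z>188)&(z<206)&(hsv[...,1]<70))
fb=b(150,310,175,240)&(z>6)&(z<18)&(hsv[...,1]>110); r=cv2.minAreaRect(P[fb][:,:2].astype(np.float32)); print("foot",r)
E
```

```text
big rim 492 ((-59.95142364501953, 66.03548431396484), 36.678653717041016) 107.3576669184706
post 224 lo [ -6.4  57.3 198.7] hi [  6.3  75.9 201.5] med [ -0.7  66.1 200.3]
bar 359 lo [-27.2  52.  190.3] hi [  6.9  80.3 202.3] med [-14.   65.1 198.2]
small rim 590 ((-45.29203796386719, -61.461708068847656), 24.33152198791504) 77.89528432069504
post 238 lo [ -7.  -72.3 197.8] hi [  6.2 -53.4 201.6] med [ -0.9 -62.6 200.1]
bar 414 lo [-27.6 -78.  189.3] hi [  6.9 -48.1 202.2] med [-14.4 -62.3 197.7]
foot ((617.7964477539062, -192.26101684570312), (216.67567443847656, 97.5374526977539), 73.58079528808594)
```

```bash
python3 - <<'E'
from h import *
m0=np.array([610.9,-192.5,0]); a=SY+np.pi/2; g=lambda x,z: fr(m0,SY,[x,66,z])
bot.move_gripper(60)
bot.move_to(g(-11,260),down(a))
print("hit",bot.servo_line(g(-11,167),down(a),speed=100,until_force=8))
bot.move_gripper(20,grip_force=70); bot.dwell(.2)
s=bot.read_state(); print(s["grip_width"],s["grip_force"],s["ee_pos"],s["ft_force"],s["clock"])
if 28<s["grip_width"]<36:
    bot.servo_line(g(-11,189),speed=40)
    print(bot.read_state()["ft_force"])
    bot.servo_line(g(-80,189),speed=60); bot.servo_line(g(-110,215),speed=60); bot.dwell(.2)
    s=bot.read_state(); print(s["grip_width"],s["ft_force"],s["moment"],s["clock"])
    c=snap("wrist"); pickle.dump(c,open("w.pkl","wb")); cv2.imwrite("pics/w2.png",c["image"])
E
```

```text
hit False
30.963774053321217 68.88408064842224 [ 619.11790543 -126.00551999  167.71675243] [-0.9365071   1.3299592   6.58292116] 5.9667
[ 0.39550876  0.01797411 -1.56814147]
30.52189116740563 [ 1.04524899 -0.33007439 -1.69892203] [-0.03476644  0.01704571  0.00593616] 8.975
```

View pics/w2.png

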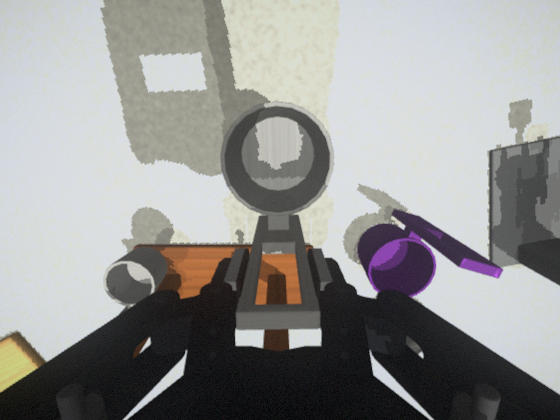

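The cup is held by its handle, with the bowl rim at (277,158) and the handle in the fingers at (278,270). Next I'll check its tilt and offset in the tool frame.

```bash
cat >> h.py <<'E'
def rimfit(c, box=(205,350,90,222)):
    s=c["state"]; T=(c["P"]-np.array(s["ee_pos"]))@rot(s["tool_rot"])   # tool coords
    v,u=np.mgrid[:420,:560]; x0,x1,y0,y1=box
    m=(u>x0)&(u<x1)&(v>y0)&(v<y1)&(T[...,2]>40)&(T[...,2]<75)
    q=T[m]
    # outer top rim: per angular bin around centre take the topmost (smallest tool z)
    ctr=np.array(cv2.minEnclosingCircle(q[:,:2].astype(np.float32))[0]); ang=np.arctan2(*(q[:,:2]-ctr).T[::-1]); r=np.hypot(*(q[:,:2]-ctr).T)
    top=[]
    for k in np.linspace(-np.pi,np.pi,37)[:-1]:
        w=q[(ang>=k)&(ang<k+np.pi/18)&(r>28)]
        if len(w)>3: top.append(w[w[:,2]<=np.percentile(w[:,2],30)].mean(0))
    top=np.array(top); A=np.c_[top[:,:2]-ctr,np.ones(len(top))]; k=np.linalg.lstsq(A,top[:,2],rcond=None)[0]
    return cv2.minEnclosingCircle(q[:,:2].astype(np.float32)),np.degrees(np.arctan(k[:2])),k[2],len(top)
E
python3 - <<'E'
from h import *
c=pickle.load(open("w.pkl","rb")); print(rimfit(c)); print(rot(c["state"]["tool_rot"]).round(3))
E
```

```text
(((48.110252380371094, 1.2603236436843872), 38.117393493652344), array([ 0.15673936, -0.35593685]), np.float64(59.635306837354186), 36)
[[-0.96   0.281 -0.   ]
 [ 0.281  0.96   0.   ]
 [ 0.    -0.    -1.   ]]
```

```bash
python3 - <<'E'
from h import *
g=lambda x,z: fr(DO,DY,[x,-48.5,z])
bot.servo_line(g(-160,215),down(DY),speed=80)
bot.servo_line(g(-160,135.5),speed=70)
bot.dwell(.3)
c=snap("wrist"); pickle.dump(c,open("w3.pkl","wb")); print(rimfit(c)); s=bot.read_state(); print(s["grip_width"],s["ft_force"],s["ee_pos"],s["clock"])
cv2.imwrite("pics/w3.png",c["image"])
E
```

```text
(((49.189727783203125, -2.073688507080078), 38.159576416015625), array([ 0.14563517, -0.22077224]), np.float64(59.627710852408995), 36)
31.063033440092465 [ 0.28824544 -0.73212308 -2.06447475] [450.08334234 158.56745468 135.58528892] 14.15
```

View pics/w3.png

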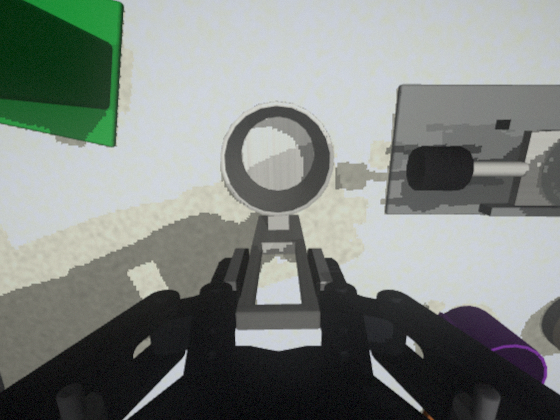

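The cup is level in front of the dispenser, rim at (277,158), knob at (440,168), and the foot's front edge runs from (400,85) to (388,213). I'll check the dispenser pose from this view too.

```bash
python3 - <<'E'
from h import *
c=pickle.load(open("w3.pkl","rb")); P=c["P"]; D=R.from_euler('z',-DY).apply((P-DO).reshape(-1,3)).reshape(P.shape)
v,u=np.mgrid[:420,:560]; im=c["image"]
k=(u>395)&(u<480)&(v>135)&(v<200)&(im.max(2)<70)&(D[...,2]>85); q=D[k]
print("knob",len(q),np.percentile(q,3,axis=0).round(1),np.percentile(q,97,axis=0).round(1))
ft=(u>375)&(u<545)&(v>75)&(v<222)&(D[...,2]>3)&(D[...,2]<12)&(im.sum(2)<400); q=D[ft]
print("foot",len(q),np.percentile(q,1,axis=0).round(1),np.percentile(q,99,axis=0).round(1))
for n,s in(("front low v",(v>85)&(v<110)),("front high v",(v>190)&(v<212))):
    w=D[ft&s]; print(n,np.percentile(w[:,0],1))
T=(P-np.array(c["state"]["ee_pos"]))@rot(c["state"]["tool_rot"])
m=(u>205)&(u<350)&(v>90)&(v<214)&(T[...,2]>57)&(T[...,2]<63); q=T[m]; print("rim",np.percentile(q,.5,axis=0),np.percentile(q,99.5,axis=0))
E
```

```text
knob 2682 [-87.8  -7.2  97.9] [-63.8  13.7 114.3]
foot 11016 [-62.6 -50.    4.4] [54.8 56.6  8. ]
front low v -62.34584210365395
front high v -62.64968439339159
rim [ 18.21243465 -36.69473372  58.33845304] [86.92091143 33.59923399 62.87478503]
```

```bash
python3 - <<'E'
from h import *
g=lambda x,z: fr(DO,DY,[x,-48.5,z])
print("slide hit",bot.servo_line(g(1,135.5),speed=50,until_force=12)); bot.dwell(.2)
s=bot.read_state(); print(s["ft_force"],s["ee_pos"])
print("touch",bot.servo_line(g(1,122.5),speed=12,until_force=2)); s=bot.read_state(); print(s["ft_force"],s["ee_pos"],s["clock"])
c=snap("scene"); pickle.dump(c,open("s2.pkl","wb")); cv2.imwrite("pics/s2.png",cv2.resize(c["image"][190:330,230:400],None,fx=3.5,fy=3.5,interpolation=cv2.INTER_CUBIC))
E
```

```text
slide hit False
[ 0.06018438 -0.16411764 -2.12084622] [610.49659428 145.37902666 135.51299926]
touch True
[-0.4003373  -2.17305473  3.91824357] [610.51115971 145.07888656 126.56979479] 18.45
```

View pics/s2.png

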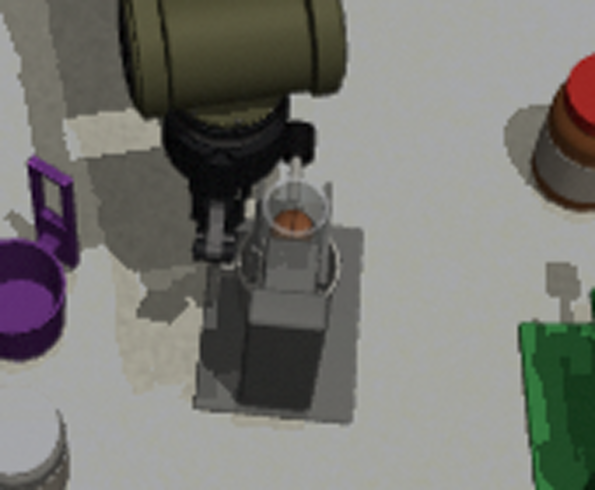

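The cup stands on the foot. Its rim shows on both sides of the column at (245,265) and (338,268), roughly symmetric about the tube. I'll release it and retreat.

```bash
python3 - <<'E'
from h import *
g=lambda x,z,y=-48.5: fr(DO,DY,[x,y,z])
bot.move_gripper(52); bot.dwell(.2)
print(bot.read_state()["ft_force"])
bot.servo_line(g(1,240),speed=100)
bot.move_to(g(-110,240,1.5),down(DY+np.pi/2)); bot.dwell(.2)
c=snap("wrist"); pickle.dump(c,open("w4.pkl","wb")); cv2.imwrite("pics/w4.png",c["image"]); print(bot.read_state()["clock"])
E
```

```text
[ 0.55008097  0.39216068 -0.30820934]
21.8583
```

View pics/w4.png

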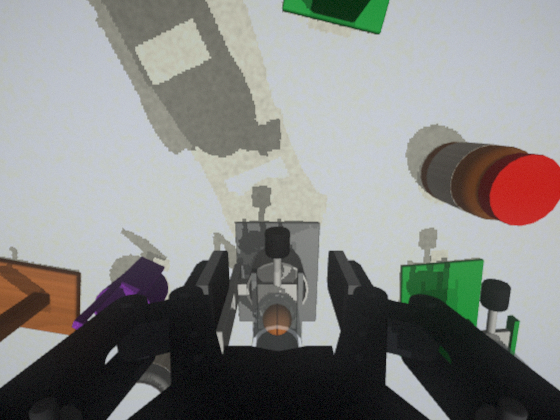

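Wrist view: the knob is at (278,242), directly between the fingers, with the walnut in the tube at (278,320) and the cup's front rim at about (278,262). I'll check the numbers, then pull.

```bash
python3 - <<'E'
from h import *
c=pickle.load(open("w4.pkl","rb")); P=c["P"]; D=R.from_euler('z',-DY).apply((P-DO).reshape(-1,3)).reshape(P.shape)
v,u=np.mgrid[:420,:560]; im=c["image"]
k=(u>255)&(u<300)&(v>218)&(v<265)&(im.max(2)<75)&(D[...,2]>85); q=D[k]
print("knob",len(q),np.percentile(q,2,axis=0).round(1),np.percentile(q,98,axis=0).round(1))
r=(u>235)&(u<320)&(v>240)&(v<345)&(D[...,2]>58)&(D[...,2]<71); q=D[r]
print("rim",len(q),np.percentile(q,2,axis=0).round(1),np.percentile(q,98,axis=0).round(1))
from scipy.optimize import least_squares
o=least_squares(lambda p:np.hypot(q[:,0]-p[0],q[:,1]-p[1])-35,[0,0],loss="soft_l1"); print("rim centre",o.x)
t=(u>250)&(u<305)&(v>280)&(v<350)&(D[...,2]>148)&(D[...,2]<162); q=D[t]; print("tube",len(q),np.percentile(q,2,axis=0).round(1),np.percentile(q,98,axis=0).round(1))
E
```

```text
knob 727 [-87.3  -8.6  96.7] [-63.1  13.9 114.7]
rim 527 [-34.8 -43.9  58.8] [15.1 36.2 68.7]
rim centre [-0.00096145  0.4663919 ]
tube 530 [-21.1 -17.9 148.2] [  1.6  22.5 156.2]
```

```bash
python3 - <<'E'
from h import *
g=lambda x,z: fr(DO,DY,[x,2.2,z])
bot.move_gripper(56); bot.servo_line(g(-77,160),down(DY+np.pi/2),speed=120)
print("hit",bot.servo_line(g(-77,104),speed=80,until_force=8))
bot.move_gripper(10,grip_force=60); bot.dwell(.2)
s=bot.read_state(); print(s["grip_width"],s["grip_force"],s["ft_force"]); f0=np.array(s["ft_force"])
assert 20<s["grip_width"]<27
print("stop",bot.servo_line(g(-124,104),speed=40,until_force=14)); 
s=bot.read_state(); print(s["ft_force"],R.from_euler('z',-DY).apply(np.array(s["ee_pos"])-DO),s["grip_width"])
bot.dwell(.6); c=snap("scene"); cv2.imwrite("pics/s3.png",cv2.resize(c["image"][190:330,230:400],None,fx=3.5,fy=3.5,interpolation=cv2.INTER_CUBIC))
print(bot.read_state()["clock"])
E
```

```text
hit False
22.23732509700918 58.408443331718445 [ -4.83065136 -12.88911453   8.73178052]
stop True
[ 6.41626191 -3.23469588 -0.93527148] [-121.52032645    0.69018655  104.86491811] 22.07125171658954
26.175
```

View pics/s3.png

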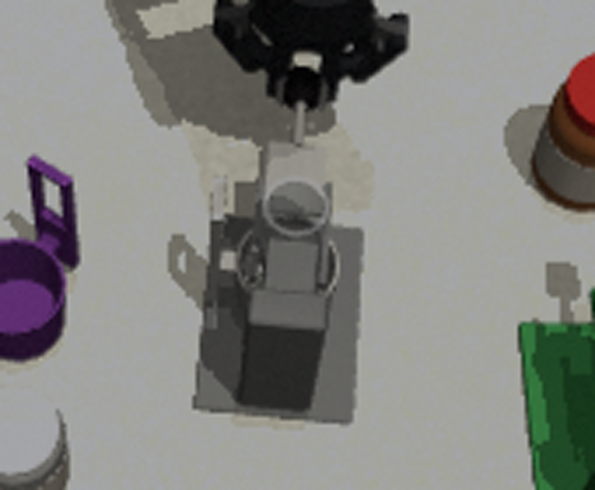

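The tube at (297,205) is now empty, so the walnut has dropped; the knob is out at (300,90). I'll guide it home and release.

```bash
python3 - <<'E'
from h import *
g=lambda x,z,y=0.7: fr(DO,DY,[x,y,z])
bot.servo_line(g(-77,104.5),speed=40); bot.dwell(.2); s=bot.read_state(); print(s["ft_force"],s["grip_width"])
bot.move_gripper(56); bot.dwell(.2); bot.servo_line(g(-77,200),speed=100); bot.servo_line(g(-130,260),speed=120); bot.dwell(.3)
c=snap("wrist"); t=snap("top"); P=c["P"]; D=R.from_euler('z',-DY).apply((P-DO).reshape(-1,3)).reshape(P.shape)
v,u=np.mgrid[:420,:560]; k=(u>240)&(u<320)&(v>180)&(v<270)&(c["image"].max(2)<75)&(D[...,2]>85)&(D[...,2]<125)
q=D[k]; print("knob",len(q),np.percentile(q,2,axis=0).round(1),np.percentile(q,98,axis=0).round(1),bot.read_state()["clock"])
A=c["image"][160:370,170:390]; B=t["image"][100:240,100:470]
A=cv2.resize(A,(420,400)); B=cv2.resize(B,(378,143)); o=np.zeros((400,800,3),np.uint8); o[:,:420]=A; o[:143,420:798]=B
S=snap("scene")["image"][190:330,200:360]; o[150:400,420:706]=cv2.resize(S,(286,250)); cv2.imwrite("pics/end.png",o)
E
```

```text
[ 1.83536437 -4.64069313  5.18491887] 21.839060783880225
knob 620 [-87.3  -8.7  97.2] [-63.   14.1 114.5] 30.6083
```

View pics/end.png

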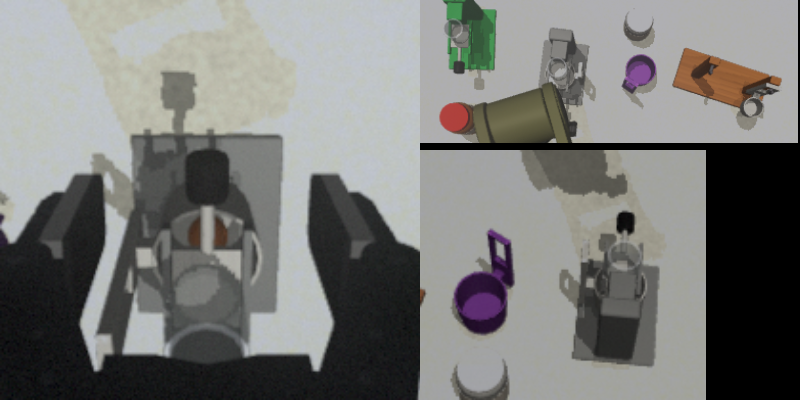

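The walnut lies in the cup at (207,232), and the knob is home at (207,178), reading x −87 to −63 mm. The cup stands upright under the spout, and the small cup still hangs at (752,105) in the inset. The robot is clear, so I'm handing in.

```bash
python3 -c "
from rig import bot
print(bot.finish_job())"
```

```text
the job is handed in; nothing more can be done
None
```

The larger steel cup stands upright under the grey dispenser's spout with the walnut in it, the knob is back home, the small cup still hangs, nothing else was touched, and the job was handed in at about 31 s on the robot's clock.

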